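# Leak-test a bottle at the packing bench

## Task

Leak-test the yellow-capped bottle before it is packed: stand it upright in the clear vacuum chamber, setting it down rather than dropping it, and lower the chamber's hinged lid fully shut without slamming it. Then put the chamber on vacuum: lift the valve's sprung lever by its knob to free it, swing it from the vent to the pump side until you feel its stop, without wrenching it against the stop, and let it drop and lock in the notch there. Leave the rest of the bench as it is.

Things in the scene. Friction and masses are not known exactly. Their poses are not given: they have to be found in the camera images.
- tester: Bench vacuum leak tester, fixed: grey base plate 200 (x) x 440 (y) x 15 mm, chamber on its left (+y) half, valve, gauge and pump on its right. Origin at the centre of the plate's underside, on the bench; x points away from the robot, y left, z up. Brass pipes at 45 mm height; the pump at the back right reaches 82 mm and the gauge behind the pipe about 100 mm above the bench.
- chamber_floor (a point): Centre of the chamber's inner floor, 21 mm above the bench. The chamber is a clear box, 180 (x) x 160 (y) mm outside, 160 x 140 mm inside, walls 10 mm, its open rim 97 mm above this floor; axes as the tester's.
- lid (a joint): Angle of the clear lid on its stiff friction hinge along the top of the chamber's far (+x) wall: 0 shut on the rim, about 1.57 standing upright, up to 1.8. It stays where it is left; moving it takes about 4 N at the free edge.
- lid_hinge (a point): On the lid's hinge line (parallel to the tester's y), at its middle, at rim height (118 mm above the bench). The closed lid's underside lies in this height and the lid reaches 180 mm from here towards -x.
- lid_edge (a point): Middle of the lid's free edge, on its outer face (the face that is on top when shut). The lid is 180 mm long from hinge to edge and 160 mm wide, 12 mm thick, 0.4 kg; on its outer face, 16 mm in from this edge, stands a black bar handle 80 mm long (centred), 10 mm thick, standing 23 mm off the face; the face beside it is free.
- valve_axis (a point): On the vertical turning axis of the three-way valve, 70 mm above the bench, on the face of its steel index plate (82 mm diameter); axes as the tester's.
- valve_turn (a joint): Angle of the valve lever about the vertical axis, counter-clockwise from above: 0 = pointing to the vent silencer at the front (tester -x); it grows as the lever swings to the right, to the pump port (tester -y) at 1.57. Friction holds it, about 5 N at the knob. The vacuum stop and its notch lie somewhere between 0.95 and 1.6: see index_plate.
- valve_lift (a joint): Height of the lever above its lowest position, m (0 to 0.010). A spring pushes it down with 5 to 9 N. Lowered at the vent end or in the vacuum notch it is locked (about 0, with some 0.07 rad of play either way); between them it cannot turn unless lifted by 7 mm or more, and let go there it rests on the track at 0.006 to 0.007. In the notch, right at the vacuum stop, it drops back to 0.
- lever_knob (a point): Centre of the black upright knob at the lever's end, 22 mm diameter, 30 mm tall, 75 mm from the valve axis, 108 mm above the bench when the lever is down (its top at 123 mm). The blue lever bar, 14 mm wide, 6 mm thick, runs from the hub to the foot of the knob, 88 to 94 mm above the bench; the space round the knob is free. The frame turns with the lever: its -x points from hub to knob.
- lever_hub (a point): On top of the lever's hub, on the valve axis, 102 mm above the bench when the lever is down.
- lever: The blue valve lever with its knob. Origin on the valve axis, 70 mm above the bench when the lever is down; its -x points along the bar to the knob.
- index_plate: Fixed steel plate under the lever with the raised track, notches and stops; origin on the valve axis, 70 mm above the bench. An adjustable red memory stop under the lever sets where the vacuum stop comes, so feel for it. It is firm: some 10 N more than the friction tells it; over about 35 N at the knob strains it, as does turning the lever unlifted.
- bottle_yellow: Sealed white bottle with a yellow cap and yellow stripe: body 52 mm diameter up to 62 mm, cap 41 mm diameter from 67 mm to the top at 85 mm. About 0.18 kg. Origin at the centre of its underside, z up.
- bottle_green: Same bottle with a green cap: not to be tested, leave it where it is.
- bottle_blue: Same bottle with a blue cap: not to be tested, leave it where it is.
- tape_roll: Roll of brown packing tape lying flat, 100 mm diameter, 48 mm high. Bystander; origin under its centre.
- cutter: Red box cutter, about 160 mm long. Bystander; origin under the middle of its handle.
- marker: Black marker pen with blue cap, 115 mm long, lying. Bystander; origin under its middle.
- small_carton: Small closed carton 90 x 120 x 60 mm. Bystander; origin under its centre.
Not all that is in view belongs to the job. Leave any purple look-alike of the bottle_yellow alone.

How it is judged:
By the outcome, as a careful person would: the job done as asked, in the order asked, and still so for the second after the job is handed in, with the robot touching nothing.
It also fails if it takes over 72 s, if anything falls off the work surface, if the arm or the gripper's body presses on something with over 40 N, if the wrist force passes 120 N, or if a joint passes its speed limit or range.

## Robot

A 7-joint arm with a two-finger parallel gripper is mounted at the origin on the work surface. World frame = base frame: x ahead of the robot, y to its left, z up, the work surface at z = 0. Lengths are in m, angles in rad, forces in N, time in s.
With the tool pointing down it reaches from about 0.35 to 0.9 m from the base axis. Payload 8.1 kg.
Tool frame: the origin (TCP) lies at the very end of the fingers, on their centre line; the grasp point (between the pads) lies 19 mm behind it; x points along the fingers, y is the direction in which the jaws open and shut, and the axes are right-handed (so a half turn about x gives the same grasp; the last joint's range is limited). The gripper opens to 92 mm and grips with 3 to 60 N. Pads are 19 mm wide; open, the fingers measure 130 mm over their backs; the gripper's body (75 mm by 190 mm) begins 47 mm behind the grasp point.
Start: joints at [1.058, 0.434, 0.025, 1.573, -0.012, 1.134, -0.075], TCP at [0.249, -0.573, 0.227] pointing down, gripper open.
Joint ranges: [-2.62, 2.62], [-0.44, 2.09], [-1.27, 1.32], [0.08, 2.57], [-1.32, 4.46], [0.12, 2], [-2.74, 2.74]. Speed limits (rad/s): [2.22, 2.22, 3.01, 3.01, 3.14, 3.14, 3.14].

## Interface

Orientations are given as a rotation vector (axis times angle).
In Python, from cell import * gives the robot as it stands.
- The arm moves only by the shell command python3 -m handwheel 'ROWS' [FORCE]. ROWS is JSON, a list of rows, each a list of 7 numbers: the opening, from 0 (shut) to 1 (fully open), then the shift along the tool's x, y, z in m, then the turn, a rotation vector about the tool's x, y, z in rad. A call has 1 to 10 rows; each row shifts and turns the commanded pose from where the row before left it, along the tool's axes as they then stand; what a row does not reach is not made up. A row lasts 1/10 s, in which the tool goes at most 50 mm and 8.59 degrees, less where a joint would pass 70% of its speed; a pose out of reach is approached as far as the arm can. A call is refused whole if a number of a shift passes 0.05 or a number of a turn 0.15, either way. A call with a gripper value outside its range is refused whole. The fingers move at their own pace and stop on an object; FORCE is the grip in N (left out, the last holds). Time passes only in rows, so rows that do not move let the fingers close. It gives the time, the measured TCP pose, the force and the opening at its end, in the units of the state.
- observe(): the state, without advancing time (a new reading comes with each control period).
- get_image(name): name is "side" or "top"; returns (picture, depth): 480x640x3 uint8, blue, green, red; 480x640 float32, m along the optical axis (not along the pixel's ray), 0 where there is no reading.
- get_calibration(name): a dict with "camera_matrix" (3x3 intrinsics, pixels), "pose" (4x4, takes a point from camera to world coordinates). Camera axes: x right, y down, z forward; pixel columns grow to the right and rows downward; lengths in m; the calibration is good to about 2 mm. A picture is of the moment at which its call begins. get_calibration takes no time and is no camera call.
- sign_off(): hands the job in, once; it reports no verdict.
The state is a dict: "clock": time; "joints": joint angles; "dq": joint speeds; "joint_efforts": joint torques, N m; "position": TCP position; "ee_rot": TCP orientation; "force": force on the tool from outside, world axes, zero at the start; "ft_torque": the same for the moment, N m; "width": opening from 0.0 (shut) to 1.0 (fully open).
Only numpy, scipy, OpenCV 4.12 (cv2) and the standard library are available. Lean on these libraries where they do the work, as an engineer would, in place of code of your own. Each camera call takes 0.05 s, during which the arm holds its last target. There are 200 camera calls.

## Working session

There is one attempt and no reset: what is moved stays moved. The work goes in short steps, Python scripts to look and compute and a shell command to move; the robot and the scene stay as the last step left them, time stands still between calls to the robot, and variables do not carry over. Pictures are saved under pics/ and viewed, about 8 in all and at most 12, crops included, and the job is handed in when it is done.

```bash
mkdir -p pics; ls
python3 - <<'E'
from cell import *
import cv2,numpy as np
s=observe();print(s)
for n in("side","top"):
    im,d=get_image(n);cv2.imwrite(f"pics/{n}0.png",im);np.save(f"pics/{n}0.npy",d)
    c=get_calibration(n);print(n,np.round(c["camera_matrix"],1).tolist(),np.round(c["pose"],3).tolist())
E
```

```text
pics
{'clock': 0.0, 'joints': array([ 1.05839459,  0.4352103 ,  0.02500672,  1.57410113, -0.01159334,
        1.13399536, -0.07512203]), 'dq': array([-2.06466163e-04, -6.77422483e-05, -8.79558515e-04,  5.78136596e-04,
       -2.82161093e-04,  2.04669137e-03,  3.18751670e-03]), 'joint_efforts': array([-3.44534385e-05, -6.67844796e+01,  9.84750912e-01, -3.14457464e+01,
       -6.04730565e-02,  4.31915629e-02,  1.73208823e-04]), 'position': array([ 0.24874024, -0.57281179,  0.22595169]), 'ee_rot': array([ 1.99600631,  0.41630553, -1.99697805]), 'force': array([0.01276896, 0.33739064, 0.40980781]), 'ft_torque': array([-0.00998589, -0.01142929,  0.01600523]), 'width': 1.0023876962563396}
side [[459.8, 0.0, 323.7], [0.0, 459.8, 235.4], [0.0, 0.0, 1.0]] [[-0.753, -0.476, 0.455, 0.033], [-0.658, 0.531, -0.533, 0.516], [0.012, -0.701, -0.713, 0.803], [0.0, 0.0, 0.0, 1.0]]
top [[459.1, 0.0, 316.2], [0.0, 459.1, 237.1], [0.0, 0.0, 1.0]] [[-0.012, -0.988, 0.154, 0.275], [-1.0, 0.01, -0.014, 0.025], [0.012, -0.154, -0.988, 1.305], [0.0, 0.0, 0.0, 1.0]]
```

View pics/side0.png

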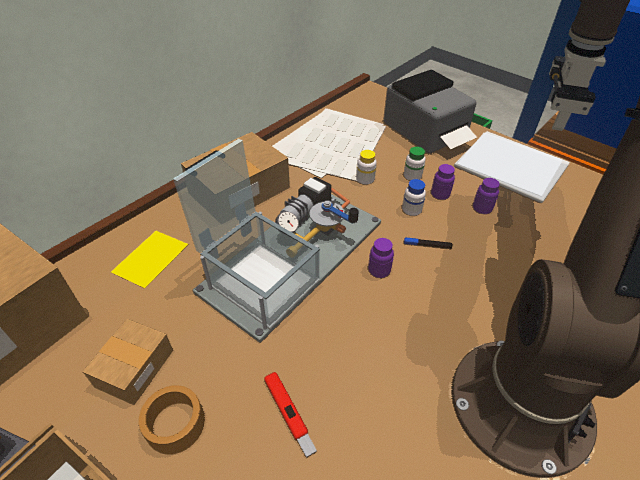

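View pics/top0.png

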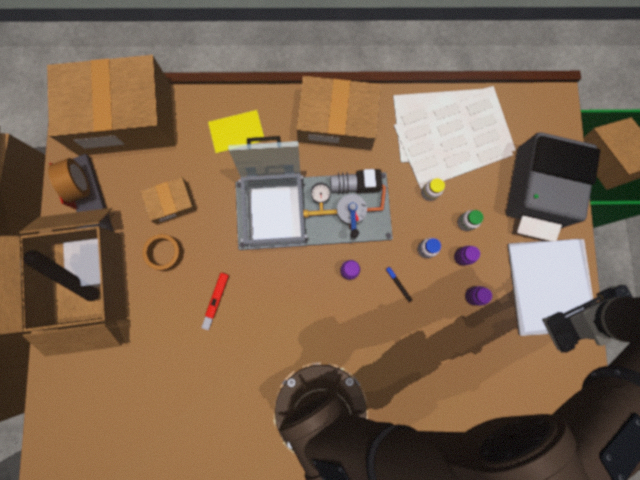

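```bash
cat > h.py <<'E'
from cell import *
import cv2,numpy as np
from scipy.spatial.transform import Rotation as R
def ray(n,uv,z):
    c=get_calibration(n);K=np.array(c["camera_matrix"]);T=np.array(c["pose"])
    d=T[:3,:3]@np.linalg.solve(K,[uv[0],uv[1],1]);o=T[:3,3]
    return (o+d*(z-o[2])/d[2])[:3]
def proj(n,p):
    c=get_calibration(n);K=np.array(c["camera_matrix"]);T=np.array(c["pose"])
    q=K@(T[:3,:3].T@(np.array(p)-T[:3,3]));return q[:2]/q[2]
def tri(u1,u2):
    "side pixel, top pixel -> point, gap"
    A=[];b=[];
    for n,u in(("side",u1),("top",u2)):
        o=np.array(get_calibration(n)["pose"])[:3,3];d=ray(n,u,0)-o;d/=np.linalg.norm(d)
        P=np.eye(3)-np.outer(d,d);A.append(P);b.append(P@o)
    A=np.vstack(A);b=np.hstack(b);x=np.linalg.lstsq(A,b,rcond=None)[0]
    return x,np.linalg.norm(A@x-b)
def blobs(im,lo,hi,amin=15):
    m=cv2.inRange(cv2.cvtColor(im,cv2.COLOR_BGR2HSV),np.array(lo),np.array(hi))
    n,l,s,c=cv2.connectedComponentsWithStats(m)
    return m,[(s[i].tolist(),np.round(c[i],1).tolist()) for i in range(1,n) if s[i][4]>=amin]
def tool(dp):
    "world shift -> tool axes now"
    return R.from_rotvec(observe()["ee_rot"]).inv().apply(dp)
E
python3 - <<'E'
from h import *
s=cv2.imread("pics/side0.png");t=cv2.imread("pics/top0.png")
for n,im in(("side",s),("top",t)):
    print(n,"yel",blobs(im,(24,150,120),(34,255,255))[1])
    print(n,"blue",blobs(im,(105,130,60),(125,255,255))[1])
d=np.load("pics/top0.npy");c=get_calibration("top");K=np.array(c["camera_matrix"]);T=np.array(c["pose"])
v,u=np.mgrid[:480,:640];P=np.stack([(u-K[0,2])/K[0,0]*d,(v-K[1,2])/K[1,1]*d,d],-1)@T[:3,:3].T+T[:3,3]
print("bench z",np.median(P[260:330,260:320,2]))
hsv=cv2.cvtColor(t,cv2.COLOR_BGR2HSV)
m=((hsv[...,1]<70)&(P[...,2]>.009)&(P[...,2]<.021)); m[:140]=0;m[270:]=0;m[:,:220]=0;m[:,410:]=0
m=cv2.morphologyEx(m.astype(np.uint8)*255,cv2.MORPH_OPEN,np.ones((2,2)))
cs=np.argwhere(m>0)[:,::-1]
W=np.array([ray("top",p,.015)[:2] for p in cs]).astype(np.float32)
print(len(W),cv2.minAreaRect(W),W.min(0),W.max(0))
a=cv2.resize(t[135:265,220:460],None,fx=3.2,fy=3.2,interpolation=2)
b=cv2.resize(s[135:345,170:400],None,fx=2.4,fy=2.4,interpolation=2)
cv2.imwrite("pics/c1.png",a);cv2.imwrite("pics/c2.png",b)
E
```

```text
side yel [([360, 150, 15, 9, 104], [367.4, 153.9]), ([111, 231, 77, 57, 2099], [149.2, 258.8])]
side blue [([524, 0, 57, 114, 1343], [552.2, 53.3]), ([565, 0, 75, 148, 5277], [613.7, 84.5]), ([522, 109, 9, 6, 16], [525.8, 111.0]), ([526, 131, 8, 12, 17], [530.6, 135.7]), ([409, 179, 16, 15, 152], [416.8, 185.0]), ([322, 204, 27, 16, 107], [336.9, 211.5]), ([404, 238, 15, 7, 74], [411.1, 240.5])]
top yel [([208, 110, 56, 43, 1507], [234.7, 129.7]), ([430, 179, 15, 13, 156], [436.9, 185.2])]
top blue [([351, 211, 5, 18, 61], [352.8, 220.0]), ([426, 239, 14, 14, 153], [432.7, 245.3]), ([387, 268, 8, 10, 40], [390.8, 272.6])]
bench z 0.0005009077059403566Traceback (most recent call last):
  File "<stdin>", line 13, in <module>
  File "h.py", line 5, in ray
    c=get_calibration(n);K=np.array(c["camera_matrix"]);T=np.array(c["pose"])
ValueError: time passes only in moves, steps and waits
```

Calibration calls are limited; cache them.

```bash
python3 - <<'E'
from cell import *
import pickle
pickle.dump({n:{k:__import__('numpy').array(v) for k,v in get_calibration(n).items() if k in("camera_matrix","pose")} for n in("side","top")},open("cal.pkl","wb"))
s=open("h.py").read().replace('get_calibration(n)','CAL[n]').replace("def ray","import pickle\nCAL=pickle.load(open('cal.pkl','rb'))\ndef ray",1)
open("h.py","w").write(s)
E
python3 - <<'E'
from h import *
s=cv2.imread("pics/side0.png");t=cv2.imread("pics/top0.png")
d=np.load("pics/top0.npy");c=CAL["top"];K=c["camera_matrix"];T=c["pose"]
v,u=np.mgrid[:480,:640];P=np.stack([(u-K[0,2])/K[0,0]*d,(v-K[1,2])/K[1,1]*d,d],-1)@T[:3,:3].T+T[:3,3]
hsv=cv2.cvtColor(t,cv2.COLOR_BGR2HSV)
m=((hsv[...,1]<70)&(P[...,2]>.009)&(P[...,2]<.021)); m[:140]=0;m[270:]=0;m[:,:220]=0;m[:,410:]=0
m=cv2.morphologyEx(m.astype(np.uint8)*255,cv2.MORPH_OPEN,np.ones((2,2)))
cs=np.argwhere(m>0)[:,::-1]
W=np.array([ray("top",p,.015)[:2] for p in cs]).astype(np.float32)
print(len(W),cv2.minAreaRect(W),W.min(0),W.max(0))
print("yel top .085",ray("top",(436.9,185.2),.085),"tri",tri((367.4,152),(436.9,185.2)))
print("depth cap", P[185,436])
a=cv2.resize(t[135:265,220:460],None,fx=3.2,fy=3.2,interpolation=2)
b=cv2.resize(s[135:345,170:400],None,fx=2.4,fy=2.4,interpolation=2)
cv2.imwrite("pics/c1.png",a);cv2.imwrite("pics/c2.png",b)
E
```

```text
3717 ((0.5503981113433838, 0.01226063072681427), (0.19896894693374634, 0.43837958574295044), 3.1741652488708496) [ 0.44045967 -0.20981841] [0.6591627  0.23432754]
yel top .085 [ 0.60516856 -0.32507969  0.085     ] tri (array([ 0.60260878, -0.32236757,  0.09445283]), np.float64(1.3476448744533585e-06))
depth cap [ 0.60586792 -0.3227457   0.0845919 ]
```

View pics/c1.png

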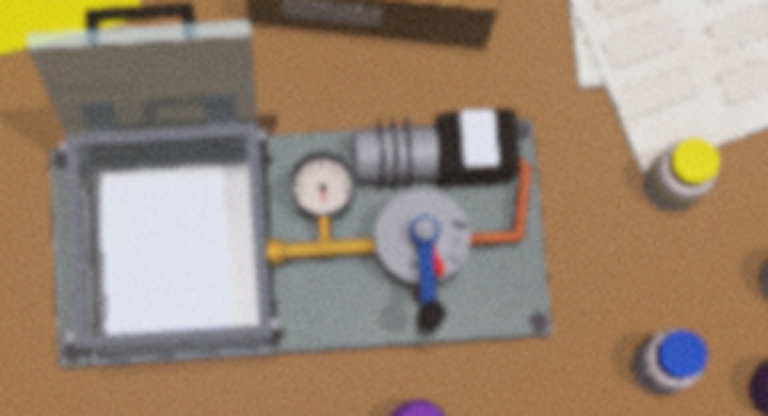

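View pics/c2.png

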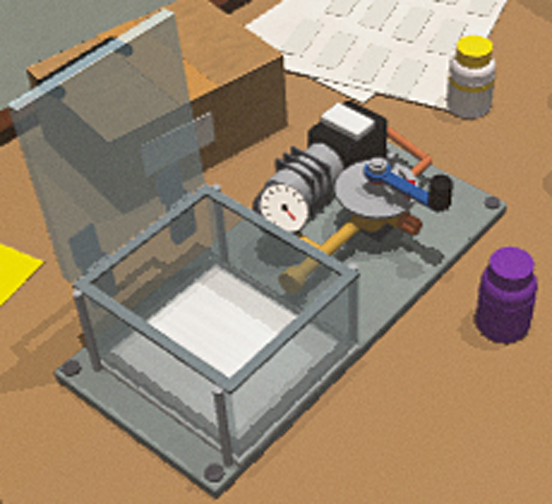

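Run:
```python
from h import *
c1=lambda u,v:(u/3.2+220-.35,v/3.2+135-.35); c2=lambda u,v:(u/2.4+170-.3,v/2.4+135-.3)
print("cap side z.078",ray("side",(367.4,153.9),.078))
rim=np.array([ray("side",c2(*p),.118)[:2] for p in((78,285),(212,190),(357,270),(235,388))]);print("rim side",rim.round(3).tolist(),rim.mean(0))
yaw=np.radians(3.17);C=np.array([.5504,.0123]);Rz=np.array([[np.cos(yaw),-np.sin(yaw)],[np.sin(yaw),np.cos(yaw)]])
print("rim in tester",((rim-C)@Rz).round(4).tolist())
# plate corners side
pc=np.array([ray("side",c2(*p),.015)[:2] for p in((56,376),(218,494),(506,207))])
print("plate corners side, tester",((pc-C)@Rz).round(4).tolist())
print("hub top",ray("top",c1(425,226),.102)[:2],"side",ray("side",c2(376,165),.102)[:2],"knob top",ray("top",c1(432,312),.123)[:2],"knob side ctr",ray("side",c2(440,192),.108)[:2])
for q in [ray("top",c1(425,226),.102)[:2],ray("side",c2(376,165),.102)[:2],ray("top",c1(432,312),.123)[:2],ray("side",c2(440,192),.108)[:2]]: print((Rz.T@(q-C)).round(4))
# lid angle: project edge points
print("rim mean tester",Rz.T@(rim.mean(0)-C))
cy=(Rz.T@(rim.mean(0)-C))[1]
for th in(1.5,1.57,1.65,1.75):
  print(th,[proj(n,[*(C+Rz@[.09-.18*np.cos(th),cy+s*.08]),.118+.18*np.sin(th)]).round(0).tolist() for n in("side","top") for s in(1,-1)])
print("observed edge side",c2(15,105),c2(170,15),"top",c1(30,40),c1(250,28))
o=observe();print(R.from_rotvec(o["ee_rot"]).as_matrix().round(3).tolist())
```

```text
cap side z.078 [ 0.61053326 -0.33490303  0.078     ]
rim side [[0.618, 0.205], [0.621, 0.05], [0.456, 0.037], [0.444, 0.192]] [0.53476931 0.12076471]
rim in tester [[0.0785, 0.1882], [0.0723, 0.0339], [-0.0927, 0.0294], [-0.0966, 0.1851]]
plate corners side, tester [[0.0959, 0.2224], [-0.1001, 0.2205], [-0.0982, -0.2123]]
hub top [ 0.54718406 -0.08990813] side [ 0.54381426 -0.08940191] knob top [ 0.47053822 -0.09185747] knob side ctr [ 0.47075795 -0.09541334]
[-0.0089 -0.1019]
[-0.0122 -0.1012]
[-0.0855 -0.0996]
[-0.0855 -0.1031]
rim mean tester [-0.00960881  0.1091631 ]
1.5 [[184.0, 184.0], [249.0, 143.0], [230.0, 157.0], [300.0, 153.0]]
1.57 [[179.0, 181.0], [245.0, 140.0], [230.0, 152.0], [300.0, 148.0]]
1.65 [[174.0, 178.0], [239.0, 138.0], [229.0, 146.0], [299.0, 142.0]]
1.75 [[167.0, 175.0], [233.0, 135.0], [229.0, 139.0], [299.0, 135.0]]
observed edge side (175.95, 178.45) (240.53333333333333, 140.95) top (229.025, 147.15) (297.775, 143.4)
[[-0.001, 0.398, -0.917], [0.001, -0.917, -0.398], [-1.0, -0.001, 0.0]]
```

Run:
```python
from h import *
for n in("side","top"):
    d=np.load(f"pics/{n}0.npy");c=CAL[n];K=c["camera_matrix"];T=c["pose"]
    v,u=np.mgrid[:480,:640];P=np.stack([(u-K[0,2])/K[0,0]*d,(v-K[1,2])/K[1,1]*d,d],-1)@T[:3,:3].T+T[:3,3]
    m=(abs(P[...,0]-.605)<.05)&(abs(P[...,1]+.327)<.05)&(P[...,2]>.08)&(P[...,2]<.092)
    Q=P[m].astype(np.float32);print(n,len(Q),Q.mean(0),cv2.minEnclosingCircle(Q[:,:2]),Q.min(0),Q.max(0))
    # handle/carton behind lid height
    m=(abs(P[...,0]-.78)<.1)&(P[...,1]>-.08)&(P[...,1]<.12)&(P[...,2]>.03)&(P[...,2]<.15);print("box",np.percentile(P[m],[2,50,98],axis=0).round(3).tolist())
# angle for tool yaw: rotation from current to jaws along tester y
Rn=R.from_rotvec(observe()["ee_rot"]);a=np.radians(3.17)
for s in(1,-1):
    y=np.array([-np.sin(a),np.cos(a),0])*s;x=np.array([0,0,-1.]);M=np.stack([x,y,np.cross(x,y)],1)
    print(s,(Rn.inv()*R.from_matrix(M)).as_rotvec().round(4))
```

```text
Traceback (most recent call last):
cv2.error: OpenCV(4.12.0) /io/opencv/modules/imgproc/src/shapedescr.cpp:201: error: (-215:Assertion failed) count >= 0 && (depth == CV_32F || depth == CV_32S) in function 'minEnclosingCircle'
```

Run:
```python
from h import *
for n in("side","top"):
    d=np.load(f"pics/{n}0.npy");c=CAL[n];K=c["camera_matrix"];T=c["pose"]
    v,u=np.mgrid[:480,:640];P=np.stack([(u-K[0,2])/K[0,0]*d,(v-K[1,2])/K[1,1]*d,d],-1)@T[:3,:3].T+T[:3,3]
    m=(abs(P[...,0]-.605)<.05)&(abs(P[...,1]+.327)<.05)&(P[...,2]>.08)&(P[...,2]<.092)
    Q=P[m].astype(np.float32);print(n,len(Q),Q.mean(0),cv2.minEnclosingCircle(np.ascontiguousarray(Q[:,:2])[:,None]),Q.min(0),Q.max(0))
    m=(abs(P[...,0]-.78)<.1)&(P[...,1]>-.08)&(P[...,1]<.12)&(P[...,2]>.03)&(P[...,2]<.15);print("box",np.percentile(P[m],[2,50,98],axis=0).round(3).tolist())
Rn=R.from_rotvec(observe()["ee_rot"]);a=np.radians(3.17)
for s in(1,-1):
    y=np.array([-np.sin(a),np.cos(a),0])*s;x=np.array([0,0,-1.]);M=np.stack([x,y,np.cross(x,y)],1)
    print(s,(Rn.inv()*R.from_matrix(M)).as_rotvec().round(4))
```

```text
side 125 [ 0.60434896 -0.32411325  0.08435201] ((0.6077920794487, -0.32353639602661133), 0.023071130737662315) [ 0.58614844 -0.34557346  0.08002747] [ 0.6294979  -0.30403945  0.08829705]
box [[0.745, -0.079, 0.032], [0.75, -0.062, 0.081], [0.793, -0.041, 0.102]]
top 170 [ 0.6049491  -0.32545987  0.08516594] ((0.6053441166877747, -0.32604238390922546), 0.0207465048879385) [ 0.58545446 -0.34528244  0.0801142 ] [ 0.62534046 -0.30608663  0.09077169]
box [[0.747, -0.077, 0.039], [0.8, -0.015, 0.1], [0.877, 0.052, 0.106]]
1 [-2.7872e+00 -1.9000e-03  5.0000e-04]
-1 [0.3544 0.0004 0.0013]
```

```bash
python3 -m handwheel '[[1,0,0,0,0.12,0,0],[1,0,0,0,0.12,0,0],[1,0,0,0,0.114,0,0],[1,0,-0.0228,-0.037,0,0,0],[1,0,-0.0228,-0.037,0,0,0],[1,0,-0.0228,-0.037,0,0,0],[1,0,-0.0228,-0.037,0,0,0],[1,0,-0.0228,-0.037,0,0,0],[1,0,-0.0228,-0.037,0,0,0],[1,0,-0.0228,-0.037,0,0,0]]' 30
cat >> h.py <<'E'
def go(x,y,z,yaw=np.radians(3.17)):
    "tool shift & turn from here to world TCP x,y,z with tool y = -tester y"
    o=observe();Rn=R.from_rotvec(o["ee_rot"]);Y=np.array([np.sin(yaw),-np.cos(yaw),0]);X=np.array([0,0,-1.])
    M=R.from_matrix(np.stack([X,Y,np.cross(X,Y)],1))
    print("t",round(o["clock"],2),"pos",o["position"].round(4),"shift",Rn.inv().apply(np.array([x,y,z])-o["position"]).round(4),"turn",(Rn.inv()*M).as_rotvec().round(4),"F",o["force"].round(1),"w",round(o["width"],3))
E
python3 -c "
from h import *
go(.605,-.3255,.16)"
```

```text
clock: 1.1
position: [0.4998, -0.3982, 0.2264]
ee_rot: [2.193, 0.061, -2.194]
force: [1.1, -0.1, -0.8]
width: 1.002
t 1.1 pos [ 0.4998 -0.3982  0.2264] shift [ 0.0664 -0.0667 -0.1091] turn [0.0003 0.0006 0.0003] F [ 1.1 -0.1 -0.8] w 1.002
```

```bash
python3 -m handwheel '[[1,0.013,-0.022,-0.036,0,0,0],[1,0.013,-0.022,-0.036,0,0,0],[1,0.04,-0.022,-0.036,0,0,0],[1,0,0,0,0,0,0]]'
python3 -c "
from h import *
go(.605,-.3255,.056)"
```

```text
clock: 1.5
position: [0.6005, -0.3231, 0.1606]
ee_rot: [2.187, 0.078, -2.197]
force: [-1.1, 0.6, -0.8]
width: 0.998
t 1.5 pos [ 0.6005 -0.3231  0.1606] shift [ 0.1046  0.0034 -0.0047] turn [0.0088 0.0043 0.0071] F [-1.1  0.6 -0.8] w 0.998
```

```bash
python3 -m handwheel '[[1,0.03,0.002,-0.004,0,0,0],[1,0.03,0,0,0,0,0],[1,0.03,0,0,0,0,0],[1,0.015,0,0,0,0,0],[1,0,0,0,0,0,0]]'
python3 -c "
from h import *
go(.605,-.3255,.056)
for n in('side',):
    im,d=get_image(n);cv2.imwrite('pics/g1.png',cv2.resize(im[60:260,270:470],None,fx=3,fy=3))"
```

```text
clock: 2.0
position: [0.6003, -0.3321, 0.0588]
ee_rot: [2.189, 0.063, -2.199]
force: [0.3, -1.1, -0.3]
width: 0.999
t 2.0 pos [ 0.6003 -0.3321  0.0588] shift [ 0.0028 -0.0063 -0.0051] turn [0.0002 0.0043 0.0021] F [ 0.3 -1.1 -0.3] w 0.999
```

View pics/g1.png

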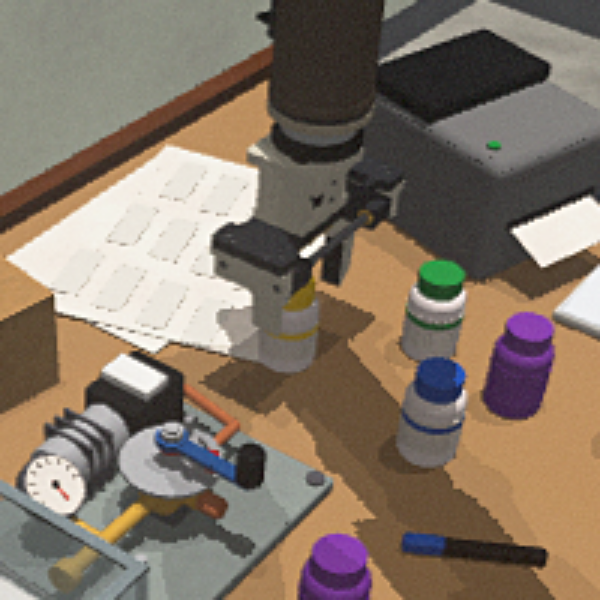

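The fingers straddle the yellow cap (crop ≈ (297,293)) and the neighbours are clear. I'll centre it, then close.

```bash
python3 -m handwheel '[[1,0.003,-0.006,-0.005,0,0,0],[1,0,0,0,0,0,0],[0,0,0,0,0,0,0],[0,0,0,0,0,0,0],[0,0,0,0,0,0,0],[0,0,0,0,0,0,0],[0,0,0,0,0,0,0],[0,0,0,0,0,0,0]]' 25
python3 -c "
from h import *
go(.605,-.3255,.056)"
```

```text
clock: 2.85
position: [0.6067, -0.3267, 0.0583]
ee_rot: [2.193, 0.061, -2.193]
force: [-0.5, -0.3, -1.0]
width: 0.54
t 2.85 pos [ 0.6067 -0.3267  0.0583] shift [ 0.0023 -0.0013  0.0017] turn [ 0.0003 -0.     -0.0003] F [-0.5 -0.3 -1. ] w 0.54
```

```bash
python3 -m handwheel '[[0,0,0,0,0,0,0],[0,0,0,0,0,0,0],[0,0,0,0,0,0,0],[0,0,0,0,0,0,0]]' 25; python3 -m handwheel '[[0,-0.004,0,0,0,0,0],[0,-0.01,0,0,0,0,0],[0,-0.02,0,0,0,0,0],[0,0,0,0,0,0,0]]'
```

```text
clock: 3.25
position: [0.6067, -0.3266, 0.0583]
ee_rot: [2.193, 0.061, -2.193]
force: [0.5, -0.5, -0.2]
width: 0.541
clock: 3.65
position: [0.6086, -0.3271, 0.0956]
ee_rot: [2.197, 0.059, -2.187]
force: [0.9, 0.2, -1.8]
width: 0.54
```

The opening reads 50 mm, so the tips are on the body's shoulder. I'll set the bottle back down and regrip higher, on the cap.

```bash
python3 -m handwheel '[[0,0.014,0,0,0,0,0],[0,0.01,0,0,0,0,0],[0,0.005,0,0,0,0,0],[0,0.003,0,0,0,0,0],[0,0.002,0,0,0,0,0],[0,0,0,0,0,0,0]]'; python3 -m handwheel '[[0.7,0,0,0,0,0,0],[0.7,0,0,0,0,0,0],[0.7,-0.01,0,0,0,0,0],[0.7,0,0,0,0,0,0],[0,0,0,0,0,0,0],[0,0,0,0,0,0,0],[0,0,0,0,0,0,0],[0,0,0,0,0,0,0],[0,0,0,0,0,0,0]]' 25
```

```text
clock: 4.25
position: [0.6068, -0.3259, 0.0585]
ee_rot: [2.193, 0.062, -2.194]
force: [-2.9, 2.0, 2.3]
width: 0.538
clock: 5.15
position: [0.6067, -0.3264, 0.0681]
ee_rot: [2.193, 0.061, -2.194]
force: [-0.6, 0.3, -0.6]
width: 0.44
```

```bash
python3 -c "
from h import *
go(.605,-.3255,.068)
im,d=get_image('side');cv2.imwrite('pics/g2.png',cv2.resize(im[90:200,320:430],None,fx=5,fy=5,interpolation=2))"
```

```text
t 5.15 pos [ 0.6067 -0.3264  0.0681] shift [ 0.0001 -0.0009  0.0016] turn [0.0004 0.0003 0.0001] F [-0.6  0.3 -0.6] w 0.44
```

View pics/g2.png

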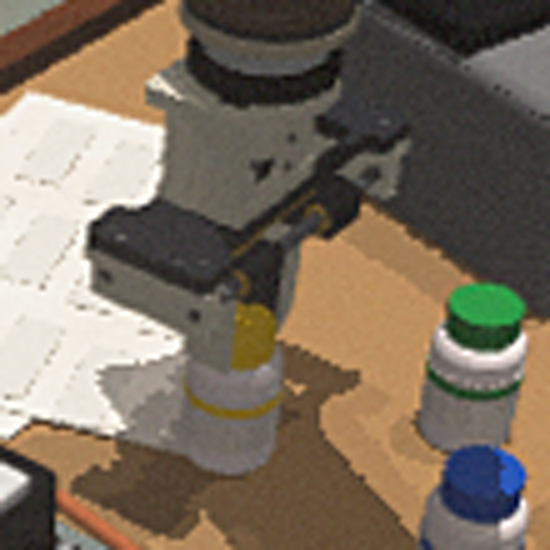

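The picture shows the gripper on the cap (crop ≈ (253,335)), the bottle upright, and the opening now at 40.5 mm. Next: lift and carry.

```bash
python3 -m handwheel '[[0,-0.01,0,0,0,0,0],[0,-0.025,0,0,0,0,0],[0,-0.03,0,0,0,0,0],[0,-0.03,0,0,0,0,0],[0,-0.03,0,0,0,0,0],[0,-0.03,0,0,0,0,0],[0,-0.02,-0.01,0.001,0,0,0],[0,-0.007,-0.02,0.002,0,0,0],[0,0,-0.03,0.0025,0,0,0],[0,0,-0.035,0.003,0,0,0]]'
python3 -m handwheel '[[0,0,-0.04,0.003,0,0,0],[0,0,-0.04,0.0035,0,0,0],[0,0,-0.04,0.0035,0,0,0],[0,0,-0.04,0.0035,0,0,0],[0,0,-0.04,0.0035,0,0,0],[0,0,-0.04,0.0035,0,0,0],[0,0,-0.04,0.0035,0,0,0],[0,0,-0.03,0.003,0,0,0],[0,0,-0.02,0.002,0,0,0],[0,0,-0.01,0.001,0,0,0]]'
python3 -c "
from h import *
go(.544,.121,.25)"
```

```text
clock: 6.2
position: [0.5921, -0.2306, 0.2499]
ee_rot: [2.193, 0.06, -2.194]
force: [0.4, 0.0, -1.7]
width: 0.439
clock: 7.2
position: [0.5422, 0.1091, 0.2498]
ee_rot: [2.19, 0.067, -2.193]
force: [-0.4, -0.5, -1.8]
width: 0.437
t 7.2 pos [0.5422 0.1091 0.2498] shift [-0.0002 -0.0118 -0.0025] turn [0.0047 0.0014 0.0008] F [-0.4 -0.5 -1.8] w 0.437
```

```bash
python3 -m handwheel '[[0,0.01,-0.008,-0.002,0,0,0],[0,0.025,0,0,0,0,0],[0,0.03,0,0,0,0,0],[0,0.03,0,0,0,0,0],[0,0.025,0,0,0,0,0],[0,0.015,0,0,0,0,0],[0,0.008,0,0,0,0,0],[0,0.004,0,0,0,0,0],[0,0,0,0,0,0,0]]'
python3 -c "
from h import *
go(.544,.121,.089)"
```

```text
clock: 8.1
position: [0.5457, 0.1134, 0.1031]
ee_rot: [2.193, 0.06, -2.194]
force: [1.1, -0.1, -0.7]
width: 0.437
t 8.1 pos [0.5457 0.1134 0.1031] shift [ 0.0141 -0.0077  0.0013] turn [-0.0002  0.0002 -0.0003] F [ 1.1 -0.1 -0.7] w 0.437
```

```bash
python3 -m handwheel '[[0,0.004,-0.006,0,0,0,0],[0,0.003,0,0,0,0,0],[0,0.003,0,0,0,0,0],[0,0.002,0,0,0,0,0],[0,0.001,0,0,0,0,0],[0,0,0,0,0,0,0],[0,0,0,0,0,0,0]]'
python3 -c "
from h import *
go(.544,.121,.089)"
```

```text
clock: 8.8
position: [0.5454, 0.1197, 0.0904]
ee_rot: [2.193, 0.061, -2.193]
force: [1.3, -0.2, -0.9]
width: 0.439
t 8.8 pos [0.5454 0.1197 0.0904] shift [ 0.0014 -0.0013  0.0013] turn [ 0.0002 -0.0001 -0.0001] F [ 1.3 -0.2 -0.9] w 0.439
```

```bash
python3 -m handwheel '[[0,0.001,0,0,0,0,0],[0,0,0,0,0,0,0],[0,0.001,0,0,0,0,0],[0,0,0,0,0,0,0]]'
python3 -c "
from h import *
go(.544,.121,.089)
im,d=get_image('side');cv2.imwrite('pics/p1.png',cv2.resize(im[110:340,170:400],None,fx=2.6,fy=2.6,interpolation=2))"
```

```text
clock: 9.2
position: [0.5457, 0.1198, 0.089]
ee_rot: [2.194, 0.061, -2.192]
force: [-1.8, -0.0, 4.9]
width: 0.437
t 9.2 pos [0.5457 0.1198 0.089 ] shift [ 0.     -0.0012  0.0016] turn [ 0.0002 -0.0008  0.0001] F [-1.8 -0.   4.9] w 0.437
```

View pics/p1.png

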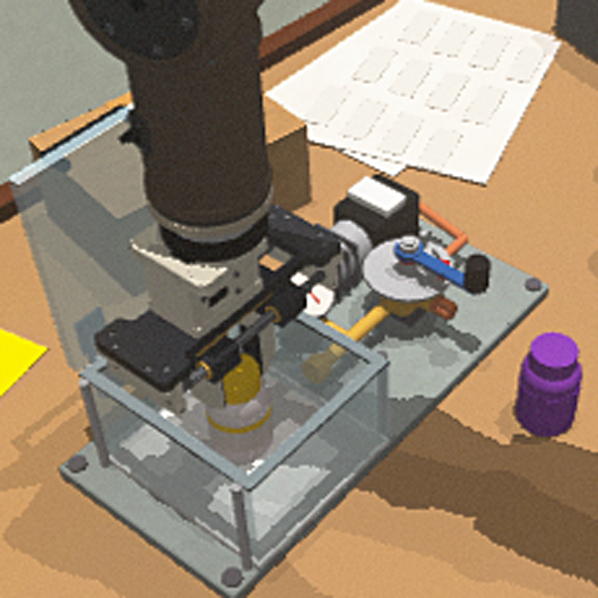

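Floor contact felt (4.9 N up at z = 0.089) and the bottle stands upright in the chamber. I'll release it and retract.

```bash
python3 -m handwheel '[[0.7,-0.0005,0,0,0,0,0],[0.7,0,0,0,0,0,0],[0.7,0,0,0,0,0,0],[0.7,-0.005,0,0,0,0,0],[0.7,-0.015,0,0,0,0,0],[0.7,-0.03,0,0,0,0,0],[0.7,-0.04,0,0,0,0,0],[0,-0.045,0,0,0,0,0],[0,-0.045,0,0,0,0,0],[0,-0.045,0,0,0,0,0]]'
python3 -m handwheel '[[0,-0.03,0,0,0,0,0],[0,-0.01,0,0,0,0,0],[0,0,0,0,0,0,0]]'
python3 -c "
from h import *
go(.6905,.1953,.35)
im,d=get_image('side');cv2.imwrite('pics/p2.png',cv2.resize(im[110:340,170:400],None,fx=2.6,fy=2.6,interpolation=2))
im,d=get_image('top');cv2.imwrite('pics/t2.png',cv2.resize(im[100:270,190:420],None,fx=3,fy=3,interpolation=2))"
```

```text
clock: 10.25
position: [0.5449, 0.1197, 0.3161]
ee_rot: [2.194, 0.061, -2.193]
force: [0.7, -0.9, 0.0]
width: 0.489
clock: 10.55
position: [0.5458, 0.12, 0.3552]
ee_rot: [2.196, 0.062, -2.191]
force: [0.2, -0.2, -0.2]
width: 0.226
t 10.55 pos [0.5458 0.12   0.3552] shift [ 0.0056 -0.0671 -0.1487] turn [ 0.0004 -0.0027  0.0006] F [ 0.2 -0.2 -0.2] w 0.226
```

View pics/p2.png

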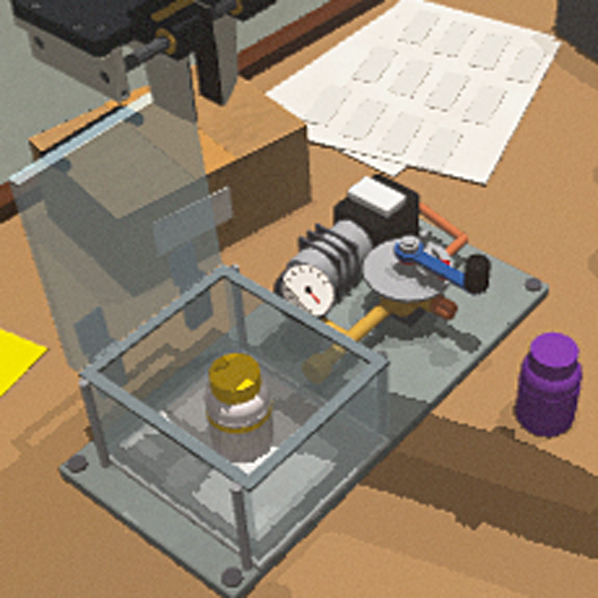

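The bottle stands upright at crop (238,420). Now I'll go over and behind the lid, left of its handle.

```bash
python3 -m handwheel '[[0,0,-0.01,-0.02,0,0,0],[0,0,-0.015,-0.035,0,0,0],[0,0,-0.02,-0.04,0,0,0],[0,0,-0.015,-0.035,0,0,0],[0,0,-0.007,-0.019,0,0,0],[0,0,0,0,0,0,0],[0,0.03,0,0,0,0,0],[0,0.035,0,0,0,0,0],[0,0.02,0,0,0,0,0],[0,0,0,0,0,0,0]]'
python3 -c "
from h import *
go(.6905,.1953,.265)
im,d=get_image('side');cv2.imwrite('pics/p3.png',cv2.resize(im[20:320,100:400],None,fx=2,fy=2,interpolation=2))"
```

```text
clock: 11.65
position: [0.6875, 0.1937, 0.2639]
ee_rot: [2.183, 0.058, -2.201]
force: [0.1, 0.1, -0.0]
width: 0.01
t 11.65 pos [0.6875 0.1937 0.2639] shift [-0.0012 -0.0015 -0.003 ] turn [ 0.0003  0.0082 -0.0027] F [ 0.1  0.1 -0. ] w 0.01
```

View pics/p3.png

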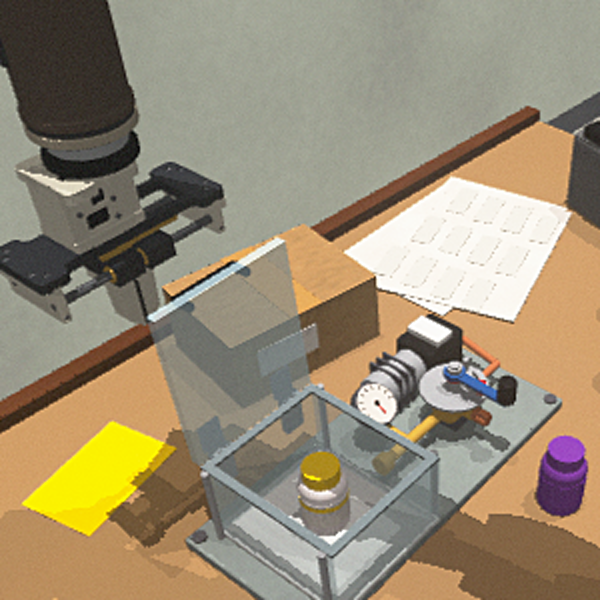

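```bash
python3 -m handwheel '[[0,0,0,0.012,0,0,0],[0,-0.002,0,0.013,0,0,0],[0,-0.001,0,0.012,0,0,0],[0,0,0,0.008,0,0,0],[0,0,0,0.008,0,0,0],[0,0.001,0,0.008,0,0,0],[0,0.001,0,0.008,0,0,0],[0,0.001,0,0.007,0,0,0],[0,0,0,0,0,0,0]]'
python3 -c "
from h import *
go(.6905,.1953,.265)
im,d=get_image('side');cv2.imwrite('pics/p4.png',cv2.resize(im[20:320,100:400],None,fx=2,fy=2,interpolation=2))"
```

```text
clock: 12.6
position: [0.6131, 0.1908, 0.2686]
ee_rot: [2.191, 0.061, -2.194]
force: [0.9, -0.5, 0.5]
width: 0.005
t 12.6 pos [0.6131 0.1908 0.2686] shift [ 0.0035 -0.0002 -0.0775] turn [ 0.0009  0.0015 -0.0003] F [ 0.9 -0.5  0.5] w 0.005
```

View pics/p4.png

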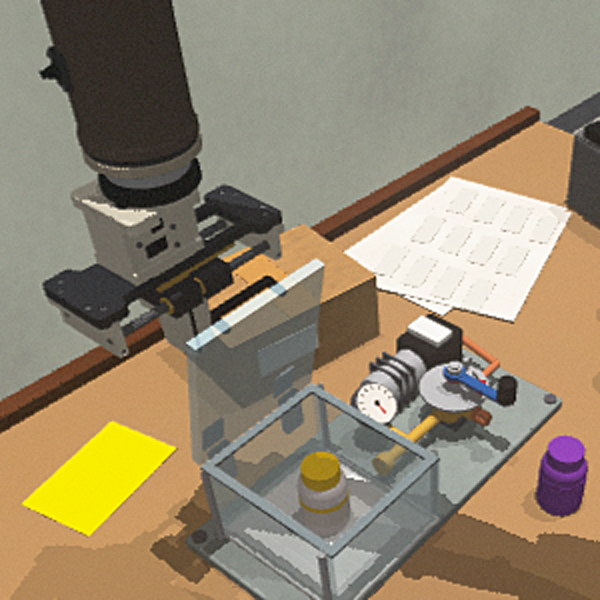

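The lid has moved to about 75° with the finger on its outer face, clear of the handle. Continuing the arc.

```bash
python3 -m handwheel '[[0,0.003,0,0.009,0,0,0],[0,0.004,0,0.009,0,0,0],[0,0.004,0,0.009,0,0,0],[0,0.004,0,0.009,0,0,0],[0,0.005,0,0.008,0,0,0],[0,0.005,0,0.008,0,0,0],[0,0.005,0,0.008,0,0,0],[0,0.006,0,0.008,0,0,0],[0,0,0,0,0,0,0]]'
python3 -m handwheel '[[0,0.006,0,0.006,0,0,0],[0,0.007,0,0.006,0,0,0],[0,0.007,0,0.006,0,0,0],[0,0.007,0,0.005,0,0,0],[0,0.007,0,0.005,0,0,0],[0,0.007,0,0.004,0,0,0],[0,0.007,0,0.004,0,0,0],[0,0.007,0,0.003,0,0,0],[0,0,0,0,0,0,0]]'
python3 -c "
from h import *
o=observe();p=o['position'];a=np.radians(3.17);dx,dy=p[0]-.5504,p[1]-.0123
print(o['clock'],'tester',dx*np.cos(a)+dy*np.sin(a),-dx*np.sin(a)+dy*np.cos(a),p[2],o['force'])"
```

```text
clock: 13.55
position: [0.5447, 0.1868, 0.2316]
ee_rot: [2.189, 0.061, -2.195]
force: [0.1, 0.5, -0.2]
width: 0.005
clock: 14.45
position: [0.5067, 0.1846, 0.1766]
ee_rot: [2.191, 0.061, -2.195]
force: [-0.1, -0.3, -0.3]
width: 0.003
14.45 tester -0.03410038398825702 0.17441067852124528 0.17660373252170006 [-0.05080125 -0.2584132  -0.28803731]
```

```bash
python3 -m handwheel '[[0,0.005,0,0.002,0,0,0],[0,0.006,0,0.002,0,0,0],[0,0.006,0,0.002,0,0,0],[0,0.006,0,0.002,0,0,0],[0,0.005,0,0.001,0,0,0],[0,0.004,0,0.001,0,0,0],[0,0.003,0,0,0,0,0],[0,0.002,0,0,0,0,0],[0,0.002,0,0,0,0,0],[0,0,0,0,0,0,0]]'
python3 -m handwheel '[[0,0.002,0,0,0,0,0],[0,0.002,0,0,0,0,0],[0,0.001,0,0,0,0,0],[0,0,0,0,0,0,0]]'
```

```text
clock: 15.45
position: [0.4976, 0.1842, 0.1386]
ee_rot: [2.193, 0.061, -2.193]
force: [-0.1, -0.8, 0.3]
width: 0.009
clock: 15.85
position: [0.4977, 0.1843, 0.1336]
ee_rot: [2.193, 0.061, -2.193]
force: [-0.2, -0.5, -0.3]
width: 0.002
```

```bash
python3 -m handwheel '[[0,0.001,0,0,0,0,0],[0,0.001,0,0,0,0,0],[0,0.001,0,0,0,0,0]]'; python3 -m handwheel '[[0,0.001,0,0,0,0,0],[0,0.0005,0,0,0,0,0]]';python3 -c "
from h import *
im,d=get_image('side');cv2.imwrite('pics/p5.png',cv2.resize(im[20:320,100:400],None,fx=2,fy=2,interpolation=2))"
```

```text
clock: 16.15
position: [0.4976, 0.1843, 0.1308]
ee_rot: [2.193, 0.061, -2.193]
force: [-2.1, -0.1, 1.1]
width: 0.005
clock: 16.35
position: [0.4977, 0.1843, 0.1302]
ee_rot: [2.193, 0.061, -2.193]
force: [-6.6, -2.6, 18.8]
width: 0.007
```

View pics/p5.png

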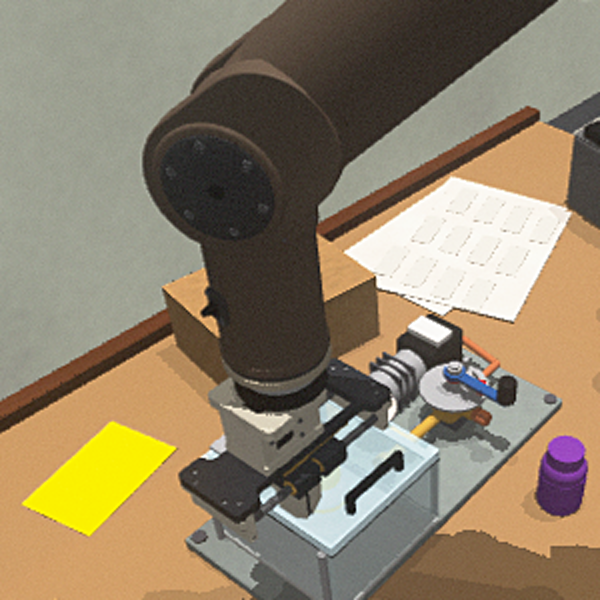

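The lid is shut: the contact rose to 19 N at z = 0.130, the nominal height of the shut lid's outer face. I'll rise and move over to the knob.

```bash
python3 -m handwheel '[[0,-0.003,0,0,0,0,0],[0,-0.015,0,0,0,0,0],[0,-0.03,0,0,0,0,0],[0,-0.022,0.01,0.003,0,0,0],[0.6,0,0.03,0.005,0,0,0],[0.6,0,0.04,0.006,0,0,0],[0.6,0,0.045,0.006,0,0,0],[0.6,0,0.045,0.006,0,0,0],[0.6,0,0.04,0.006,0,0,0],[0.6,0,0.03,0.005,0,0,0]]'
python3 -m handwheel '[[0.6,0,0.02,0.003,0,0,0],[0.6,0,0.012,0.002,0,0,0],[0.6,0,0.003,0,0,0,0],[0.6,0,0,0,0,0,0],[0.6,0,0,0,0,0,0]]'
python3 -c "
from h import *
go(.4707,-.0935,.096)"
```

```text
clock: 17.4
position: [0.4737, -0.0604, 0.1994]
ee_rot: [2.194, 0.058, -2.193]
force: [1.6, 0.2, 0.3]
width: 0.478
clock: 17.9
position: [0.4713, -0.0913, 0.1993]
ee_rot: [2.192, 0.064, -2.192]
force: [-0.1, -0.4, -0.8]
width: 0.597
t 17.9 pos [ 0.4713 -0.0913  0.1993] shift [0.1033 0.0022 0.0007] turn [ 0.0022 -0.      0.0004] F [-0.1 -0.4 -0.8] w 0.597
```

```bash
python3 -m handwheel '[[0.6,0.02,0.002,0,0,0,0],[0.6,0.03,0,0,0,0,0],[0.6,0.025,0,0,0,0,0],[0.6,0.015,0,0,0,0,0],[0.6,0.008,0,0,0,0,0],[0.6,0.005,0,0,0,0,0],[0.6,0,0,0,0,0,0]]'
python3 -m handwheel '[[0,0,0,0,0,0,0],[0,0,0,0,0,0,0],[0,0,0,0,0,0,0],[0,0,0,0,0,0,0],[0,0,0,0,0,0,0],[0,0,0,0,0,0,0],[0,0,0,0,0,0,0]]' 4
python3 -c "
from h import *
go(.4707,-.0935,.096)
im,d=get_image('side');cv2.imwrite('pics/p6.png',cv2.resize(im[130:280,260:410],None,fx=4,fy=4,interpolation=2))"
```

```text
clock: 18.6
position: [0.4713, -0.0942, 0.0963]
ee_rot: [2.193, 0.062, -2.193]
force: [-0.8, -0.5, 0.2]
width: 0.601
clock: 19.3
position: [0.4711, -0.0943, 0.0964]
ee_rot: [2.193, 0.062, -2.193]
force: [-1.2, 1.9, 1.3]
width: 0.236
t 19.3 pos [ 0.4711 -0.0943  0.0964] shift [ 0.0004 -0.0008  0.0003] turn [0.0006 0.0001 0.0003] F [-1.2  1.9  1.3] w 0.236
```

View pics/p6.png

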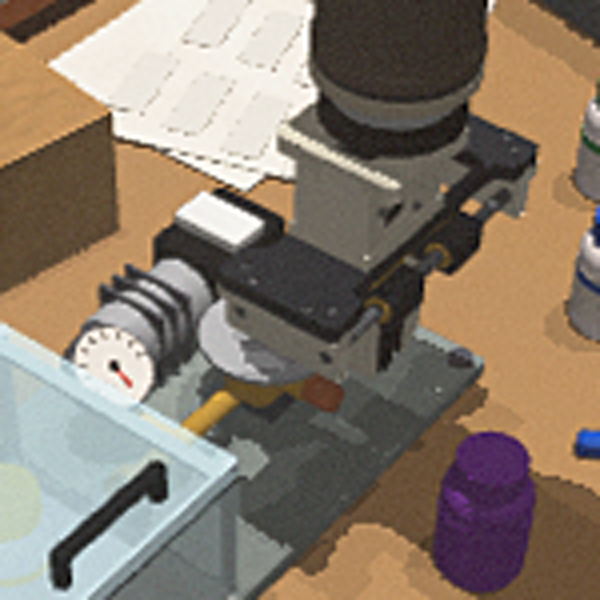

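Opening 21.7 mm means the knob is held. Firm the grip, then lift.

```bash
python3 -m handwheel '[[0,0,0,0,0,0,0],[0,0,0,0,0,0,0],[0,0,0,0,0,0,0]]' 30
python3 -m handwheel '[[0,-0.002,0,0,0,0,0],[0,-0.002,0,0,0,0,0],[0,-0.002,0,0,0,0,0],[0,-0.002,0,0,0,0,0],[0,-0.001,0,0,0,0,0],[0,0,0,0,0,0,0],[0,0,0,0,0,0,0]]'
python3 -c "
from h import *
go(.4707,-.0935,.105)
s=observe();print(s['force'],s['ft_torque'])"
```

```text
clock: 19.65
position: [0.4711, -0.0945, 0.0963]
ee_rot: [2.193, 0.061, -2.193]
force: [-1.7, 2.3, 2.4]
width: 0.233
clock: 20.35
position: [0.4717, -0.0945, 0.1051]
ee_rot: [2.194, 0.062, -2.192]
force: [5.0, 3.5, -9.4]
width: 0.232
t 20.35 pos [ 0.4717 -0.0945  0.1051] shift [ 0.0001 -0.001   0.0009] turn [ 0.0007 -0.0007  0.0001] F [ 5.   3.5 -9.4] w 0.232
[ 4.99062083  3.49407928 -9.36938816] [ 0.72009929 -0.912563    0.0278832 ]
```

```bash
cat >> h.py <<'E'
def st():
    o=observe();M=R.from_rotvec(o["ee_rot"]);F=M.inv().apply(o["force"]);y=M.as_matrix()[:,1]
    print("t",round(o["clock"],2),"pos",o["position"].round(4),"tool yaw",round(np.arctan2(y[0],-y[1])-.0553,3),"F tool(x lift,y tang,z rad)",F.round(1),"w",round(o["width"],3))
E
python3 -m handwheel '[[0,0,0.0022,0,-0.03,0,0],[0,0,0.0037,-0.0001,-0.05,0,0],[0,0,0.0037,-0.0001,-0.05,0,0],[0,0,0.0037,-0.0001,-0.05,0,0],[0,0,0.0037,-0.0001,-0.05,0,0],[0,0,0.0037,-0.0001,-0.05,0,0]]'
python3 -c "
from h import *
st()"
```

```text
clock: 20.95
position: [0.4752, -0.1146, 0.1049]
ee_rot: [2.038, 0.348, -2.039]
force: [3.6, 4.4, -8.8]
width: 0.232
t 20.95 pos [ 0.4752 -0.1146  0.1049] tool yaw 0.283 F tool(x lift,y tang,z rad) [ 8.8 -3.  -4.8] w 0.232
```

```bash
python3 -m handwheel '[[0,0,0.0037,-0.0002,-0.05,0,0],[0,0,0.0037,-0.0002,-0.05,0,0],[0,0,0.0037,-0.0002,-0.05,0,0],[0,0,0.0037,-0.0002,-0.05,0,0],[0,0,0.0037,-0.0002,-0.05,0,0],[0,0,0.0037,-0.0001,-0.05,0,0],[0,0,0.0037,-0.0001,-0.05,0,0],[0,0,0.0037,-0.0001,-0.05,0,0],[0,0,0.003,-0.0001,-0.04,0,0]]'
python3 -c "
from h import *
st()"
```

```text
clock: 21.85
position: [0.4914, -0.1423, 0.1044]
ee_rot: [1.763, 0.724, -1.769]
force: [0.9, 2.0, -8.3]
width: 0.232
t 21.85 pos [ 0.4914 -0.1423  0.1044] tool yaw 0.722 F tool(x lift,y tang,z rad) [ 8.3 -0.7 -2.1] w 0.232
```

```bash
cat > g.py <<'E'
# exit 1 if tangential push on the stop felt
from h import *
import sys
st();o=observe();F=R.from_rotvec(o["ee_rot"]).inv().apply(o["force"])
sys.exit(int(abs(F[1])>11))
E
python3 -m handwheel '[[0,-0.0005,0.0037,-0.0001,-0.05,0,0],[0,-0.0002,0.0037,-0.0001,-0.05,0,0],[0,0,0.0015,0,-0.02,0,0],[0,0,0,0,0,0,0]]' >/dev/null; python3 g.py &&
python3 -m handwheel '[[0,0,0.00075,0,-0.01,0,0]]' >/dev/null; python3 g.py &&
python3 -m handwheel '[[0,0,0.00075,0,-0.01,0,0]]' >/dev/null && python3 g.py &&
python3 -m handwheel '[[0,0,0.00075,0,-0.01,0,0]]' >/dev/null && python3 g.py &&
python3 -m handwheel '[[0,0,0.00075,0,-0.01,0,0]]' >/dev/null && python3 g.py
```

```text
t 22.25 pos [ 0.498  -0.1484  0.1052] tool yaw 0.839 F tool(x lift,y tang,z rad) [ 9.7 -1.6 -0.2] w 0.231
t 22.35 pos [ 0.4986 -0.1488  0.1054] tool yaw 0.849 F tool(x lift,y tang,z rad) [ 9.2 -2.2  0.8] w 0.231
t 22.45 pos [ 0.4993 -0.1493  0.1056] tool yaw 0.86 F tool(x lift,y tang,z rad) [10.  -3.   1.4] w 0.23
t 22.55 pos [ 0.5    -0.1498  0.1057] tool yaw 0.871 F tool(x lift,y tang,z rad) [10.1 -2.9  3.1] w 0.233
t 22.65 pos [ 0.5008 -0.1503  0.1057] tool yaw 0.881 F tool(x lift,y tang,z rad) [ 8.9 -3.4  4.2] w 0.23
```

```bash
python3 -m handwheel '[[0,0.0003,0.00075,0.0003,-0.01,0,0]]' >/dev/null && python3 g.py &&
python3 -m handwheel '[[0,0.0002,0.00075,0.0003,-0.01,0,0]]' >/dev/null && python3 g.py &&
python3 -m handwheel '[[0,0,0.00075,0,-0.01,0,0]]' >/dev/null && python3 g.py &&
python3 -m handwheel '[[0,0,0.00075,0,-0.01,0,0]]' >/dev/null && python3 g.py &&
python3 -m handwheel '[[0,0,0.00075,0,-0.01,0,0]]' >/dev/null && python3 g.py &&
python3 -m handwheel '[[0,0,0.00075,0,-0.01,0,0]]' >/dev/null && python3 g.py &&
python3 -m handwheel '[[0,0,0.00075,0,-0.01,0,0]]' >/dev/null && python3 g.py &&
python3 -m handwheel '[[0,0,0.00075,0,-0.01,0,0]]' >/dev/null && python3 g.py &&
python3 -m handwheel '[[0,0,0.00075,0,-0.01,0,0]]' >/dev/null && python3 g.py &&
python3 -m handwheel '[[0,0,0.00075,0,-0.01,0,0]]' >/dev/null && python3 g.py
```

```text
t 22.75 pos [ 0.5014 -0.1509  0.1055] tool yaw 0.891 F tool(x lift,y tang,z rad) [ 8.8 -3.7  3.4] w 0.233
t 22.85 pos [ 0.502  -0.1514  0.1053] tool yaw 0.901 F tool(x lift,y tang,z rad) [ 9. -4.  3.] w 0.232
t 22.95 pos [ 0.5027 -0.1518  0.1053] tool yaw 0.911 F tool(x lift,y tang,z rad) [ 9.5 -3.7  3. ] w 0.23
t 23.05 pos [ 0.5033 -0.1523  0.1054] tool yaw 0.921 F tool(x lift,y tang,z rad) [ 9.3 -3.8  3.4] w 0.232
t 23.15 pos [ 0.504  -0.1527  0.1054] tool yaw 0.931 F tool(x lift,y tang,z rad) [ 8.5 -4.3  3.6] w 0.234
t 23.25 pos [ 0.5046 -0.1531  0.1053] tool yaw 0.941 F tool(x lift,y tang,z rad) [ 9.5 -4.3  3.2] w 0.232
t 23.35 pos [ 0.5052 -0.1536  0.1054] tool yaw 0.951 F tool(x lift,y tang,z rad) [ 8.9 -3.7  3.5] w 0.231
t 23.45 pos [ 0.5058 -0.154   0.1054] tool yaw 0.961 F tool(x lift,y tang,z rad) [ 8.8 -3.9  4. ] w 0.23
t 23.55 pos [ 0.5065 -0.1544  0.1054] tool yaw 0.971 F tool(x lift,y tang,z rad) [ 8.4 -5.1  4.1] w 0.231
t 23.65 pos [ 0.5071 -0.1548  0.1053] tool yaw 0.981 F tool(x lift,y tang,z rad) [ 9.6 -3.5  3.4] w 0.229
```

```bash
python3 -m handwheel '[[0,0,0.00075,0.0001,-0.01,0,0]]' >/dev/null && python3 g.py &&
python3 -m handwheel '[[0,0,0.00075,0,-0.01,0,0]]' >/dev/null && python3 g.py &&
python3 -m handwheel '[[0,0,0.00075,0,-0.01,0,0]]' >/dev/null && python3 g.py &&
python3 -m handwheel '[[0,0,0.00075,0,-0.01,0,0]]' >/dev/null && python3 g.py &&
python3 -m handwheel '[[0,0,0.00075,0,-0.01,0,0]]' >/dev/null && python3 g.py &&
python3 -m handwheel '[[0,0,0.00075,0,-0.01,0,0]]' >/dev/null && python3 g.py &&
python3 -m handwheel '[[0,0,0.00075,0,-0.01,0,0]]' >/dev/null && python3 g.py &&
python3 -m handwheel '[[0,0,0.00075,0,-0.01,0,0]]' >/dev/null && python3 g.py &&
python3 -m handwheel '[[0,0,0.00075,0,-0.01,0,0]]' >/dev/null && python3 g.py &&
python3 -m handwheel '[[0,0,0.00075,0,-0.01,0,0]]' >/dev/null && python3 g.py &&
python3 -m handwheel '[[0,0,0.00075,0,-0.01,0,0]]' >/dev/null && python3 g.py &&
python3 -m handwheel '[[0,0,0.00075,0,-0.01,0,0]]' >/dev/null && python3 g.py &&
python3 -m handwheel '[[0,0,0.00075,0,-0.01,0,0]]' >/dev/null && python3 g.py &&
python3 -m handwheel '[[0,0,0.00075,0,-0.01,0,0]]' >/dev/null && python3 g.py &&
python3 -m handwheel '[[0,0,0.00075,0,-0.01,0,0]]' >/dev/null && python3 g.py &&
python3 -m handwheel '[[0,0,0.00075,0,-0.01,0,0]]' >/dev/null && python3 g.py
```

```text
t 23.75 pos [ 0.5078 -0.1552  0.1054] tool yaw 0.991 F tool(x lift,y tang,z rad) [ 9.4 -4.1  2.8] w 0.234
t 23.85 pos [ 0.5084 -0.1556  0.1053] tool yaw 1.001 F tool(x lift,y tang,z rad) [ 9.9 -3.1  3.3] w 0.229
t 23.95 pos [ 0.5091 -0.156   0.1054] tool yaw 1.011 F tool(x lift,y tang,z rad) [ 8.9 -4.7  3.1] w 0.231
t 24.05 pos [ 0.5097 -0.1564  0.1054] tool yaw 1.021 F tool(x lift,y tang,z rad) [ 9.2 -4.4  2.1] w 0.229
t 24.15 pos [ 0.5104 -0.1568  0.1054] tool yaw 1.031 F tool(x lift,y tang,z rad) [ 9.6 -3.8  2.8] w 0.236
t 24.25 pos [ 0.5111 -0.1571  0.1054] tool yaw 1.041 F tool(x lift,y tang,z rad) [ 9.  -4.1  3.6] w 0.233
t 24.35 pos [ 0.5117 -0.1575  0.1053] tool yaw 1.051 F tool(x lift,y tang,z rad) [ 9.  -4.6  2.8] w 0.231
t 24.45 pos [ 0.5124 -0.1578  0.1054] tool yaw 1.061 F tool(x lift,y tang,z rad) [ 9.4 -4.3  3.5] w 0.236
t 24.55 pos [ 0.513  -0.1582  0.1054] tool yaw 1.071 F tool(x lift,y tang,z rad) [ 9.8 -5.1  3.4] w 0.233
t 24.65 pos [ 0.5137 -0.1585  0.1054] tool yaw 1.081 F tool(x lift,y tang,z rad) [ 8.8 -4.3  3. ] w 0.231
t 24.75 pos [ 0.5145 -0.1588  0.1054] tool yaw 1.091 F tool(x lift,y tang,z rad) [10.1 -4.2  2.7] w 0.231
t 24.85 pos [ 0.5151 -0.1592  0.1054] tool yaw 1.101 F tool(x lift,y tang,z rad) [ 9.4 -3.5  3.1] w 0.234
t 24.95 pos [ 0.5158 -0.1595  0.1054] tool yaw 1.111 F tool(x lift,y tang,z rad) [ 9.1 -3.9  3.1] w 0.232
t 25.05 pos [ 0.5165 -0.1598  0.1054] tool yaw 1.121 F tool(x lift,y tang,z rad) [ 8.5 -4.5  3.1] w 0.228
t 25.15 pos [ 0.5171 -0.1601  0.1053] tool yaw 1.131 F tool(x lift,y tang,z rad) [ 8.8 -4.8  3.3] w 0.232
t 25.25 pos [ 0.5179 -0.1604  0.1054] tool yaw 1.141 F tool(x lift,y tang,z rad) [ 9.  -4.1  2.1] w 0.23
```

```bash
python3 -m handwheel '[[0,0,0.00075,0,-0.01,0,0]]' >/dev/null && python3 g.py &&
python3 -m handwheel '[[0,0,0.00075,0,-0.01,0,0]]' >/dev/null && python3 g.py &&
python3 -m handwheel '[[0,0,0.00075,0,-0.01,0,0]]' >/dev/null && python3 g.py &&
python3 -m handwheel '[[0,0,0.00075,0,-0.01,0,0]]' >/dev/null && python3 g.py &&
python3 -m handwheel '[[0,0,0.00075,0,-0.01,0,0]]' >/dev/null && python3 g.py &&
python3 -m handwheel '[[0,0,0.00075,0,-0.01,0,0]]' >/dev/null && python3 g.py &&
python3 -m handwheel '[[0,0,0.00075,0,-0.01,0,0]]' >/dev/null && python3 g.py &&
python3 -m handwheel '[[0,0,0.00075,0,-0.01,0,0]]' >/dev/null && python3 g.py &&
python3 -m handwheel '[[0,0,0.00075,0,-0.01,0,0]]' >/dev/null && python3 g.py &&
python3 -m handwheel '[[0,0,0.00075,0,-0.01,0,0]]' >/dev/null && python3 g.py &&
python3 -m handwheel '[[0,0,0.00075,0,-0.01,0,0]]' >/dev/null && python3 g.py &&
python3 -m handwheel '[[0,0,0.00075,0,-0.01,0,0]]' >/dev/null && python3 g.py &&
python3 -m handwheel '[[0,0,0.00075,0,-0.01,0,0]]' >/dev/null && python3 g.py &&
python3 -m handwheel '[[0,0,0.00075,0,-0.01,0,0]]' >/dev/null && python3 g.py &&
python3 -m handwheel '[[0,0,0.00075,0,-0.01,0,0]]' >/dev/null && python3 g.py &&
python3 -m handwheel '[[0,0,0.00075,0,-0.01,0,0]]' >/dev/null && python3 g.py &&
python3 -m handwheel '[[0,0,0.00075,0,-0.01,0,0]]' >/dev/null && python3 g.py &&
python3 -m handwheel '[[0,0,0.00075,0,-0.01,0,0]]' >/dev/null && python3 g.py &&
python3 -m handwheel '[[0,0,0.00075,0,-0.01,0,0]]' >/dev/null && python3 g.py &&
python3 -m handwheel '[[0,0,0.00075,0,-0.01,0,0]]' >/dev/null && python3 g.py
```

```text
t 25.35 pos [ 0.5186 -0.1607  0.1053] tool yaw 1.151 F tool(x lift,y tang,z rad) [ 9.2 -3.8  3.6] w 0.227
t 25.45 pos [ 0.5192 -0.161   0.1053] tool yaw 1.161 F tool(x lift,y tang,z rad) [ 9.7 -4.   3.8] w 0.234
t 25.55 pos [ 0.5199 -0.1612  0.1054] tool yaw 1.171 F tool(x lift,y tang,z rad) [ 9.9 -4.6  2.8] w 0.231
t 25.65 pos [ 0.5206 -0.1615  0.1053] tool yaw 1.181 F tool(x lift,y tang,z rad) [10.  -4.4  3.8] w 0.235
t 25.75 pos [ 0.5214 -0.1617  0.1054] tool yaw 1.191 F tool(x lift,y tang,z rad) [ 8.8 -5.   1.8] w 0.234
t 25.85 pos [ 0.5221 -0.162   0.1054] tool yaw 1.201 F tool(x lift,y tang,z rad) [ 9.1 -4.1  3.1] w 0.232
t 25.95 pos [ 0.5228 -0.1622  0.1054] tool yaw 1.211 F tool(x lift,y tang,z rad) [ 9.5 -4.4  2.4] w 0.232
t 26.05 pos [ 0.5235 -0.1625  0.1054] tool yaw 1.221 F tool(x lift,y tang,z rad) [ 9.7 -4.7  3.2] w 0.236
t 26.15 pos [ 0.5243 -0.1627  0.1054] tool yaw 1.231 F tool(x lift,y tang,z rad) [ 9.2 -5.   2.3] w 0.23
t 26.25 pos [ 0.525  -0.1629  0.1054] tool yaw 1.241 F tool(x lift,y tang,z rad) [ 9.1 -4.7  2.3] w 0.234
t 26.35 pos [ 0.5257 -0.1632  0.1053] too
[... 314 characters left out ...]
ool yaw 1.281 F tool(x lift,y tang,z rad) [ 8.2 -4.7  2.3] w 0.231
t 26.75 pos [ 0.5286 -0.1639  0.1054] tool yaw 1.291 F tool(x lift,y tang,z rad) [ 9.  -4.2  2.3] w 0.231
t 26.85 pos [ 0.5293 -0.1641  0.1053] tool yaw 1.301 F tool(x lift,y tang,z rad) [ 9.9 -5.   2.7] w 0.235
t 26.95 pos [ 0.53   -0.1643  0.1054] tool yaw 1.311 F tool(x lift,y tang,z rad) [ 9.6 -5.8  2.5] w 0.235
t 27.05 pos [ 0.5304 -0.1645  0.1053] tool yaw 1.321 F tool(x lift,y tang,z rad) [ 8.4 -6.3  2.8] w 0.231
t 27.15 pos [ 0.5309 -0.1646  0.1052] tool yaw 1.33 F tool(x lift,y tang,z rad) [ 7.8 -7.5  2.9] w 0.232
t 27.25 pos [ 0.5312 -0.1648  0.1051] tool yaw 1.34 F tool(x lift,y tang,z rad) [ 7.7 -8.8  2. ] w 0.235
```

Tangential force is climbing and the motion lagging, so the stop is near. Continuing gently.

```bash
python3 -m handwheel '[[0,0,0.00075,0,-0.005,0,0]]' >/dev/null && python3 g.py &&
python3 -m handwheel '[[0,0,0.00075,0,0,0,0]]' >/dev/null && python3 g.py &&
python3 -m handwheel '[[0,0,0.00075,0,0,0,0]]' >/dev/null && python3 g.py &&
python3 -m handwheel '[[0,0,0.00075,0,0,0,0]]' >/dev/null && python3 g.py; python3 -m handwheel '[[0,0,0,0,0,0,0]]' >/dev/null; python3 g.py
```

```text
t 27.35 pos [ 0.5315 -0.1649  0.105 ] tool yaw 1.345 F tool(x lift,y tang,z rad) [  5.4 -10.    1.9] w 0.228
t 27.45 pos [ 0.5317 -0.165   0.1049] tool yaw 1.345 F tool(x lift,y tang,z rad) [  6.2 -12.6   3.3] w 0.238
t 27.55 pos [ 0.5317 -0.1649  0.1049] tool yaw 1.345 F tool(x lift,y tang,z rad) [  5.8 -10.8   2.2] w 0.234
```

```bash
python3 -m handwheel '[[0,0,0.00075,0,0,0,0]]' >/dev/null; python3 g.py ;
python3 -m handwheel '[[0,0,0,0,0,0,0]]' >/dev/null; python3 g.py
```

```text
t 27.65 pos [ 0.5319 -0.1651  0.1048] tool yaw 1.345 F tool(x lift,y tang,z rad) [  4.  -13.8   3.7] w 0.231
t 27.75 pos [ 0.5319 -0.1651  0.1048] tool yaw 1.345 F tool(x lift,y tang,z rad) [  3.8 -13.2   3.2] w 0.232
```

```bash
python3 -m handwheel '[[0,0,0.001,0,0,0,0]]' >/dev/null; python3 g.py ;
python3 -m handwheel '[[0,0,0,0,0,0,0]]' >/dev/null; python3 g.py
```

```text
t 27.85 pos [ 0.5321 -0.1652  0.1047] tool yaw 1.345 F tool(x lift,y tang,z rad) [  2.  -16.9   3.3] w 0.233
t 27.95 pos [ 0.5321 -0.1652  0.1047] tool yaw 1.345 F tool(x lift,y tang,z rad) [  2.4 -15.4   3.1] w 0.232
```

The stop is felt: 16 N, against about 4.5 N of friction. Now lower the lever there.

```bash
python3 -m handwheel '[[0,0.0015,-0.0005,0,0,0,0],[0,0.0015,-0.0005,0,0,0,0]]' >/dev/null; python3 g.py ;
python3 -m handwheel '[[0,0.0015,0,0,0,0,0],[0,0.001,0,0,0,0,0]]' >/dev/null; python3 g.py;
python3 -m handwheel '[[0,0,0,0,0,0,0]]' >/dev/null; python3 g.py
```

```text
t 28.15 pos [ 0.532  -0.1648  0.1023] tool yaw 1.345 F tool(x lift,y tang,z rad) [ 13.9 -10.6   2.8] w 0.229
t 28.35 pos [ 0.5318 -0.1655  0.0994] tool yaw 1.345 F tool(x lift,y tang,z rad) [ -1.7 -14.8   5.4] w 0.23
t 28.45 pos [ 0.5319 -0.1654  0.0996] tool yaw 1.345 F tool(x lift,y tang,z rad) [  0.5 -13.    3.3] w 0.235
```

```bash
python3 -m handwheel '[[0,0.001,-0.0005,0,0,0,0],[0,0.001,0,0,0,0,0]]' >/dev/null; python3 g.py ;
python3 -m handwheel '[[0,0.001,-0.0005,0,0,0,0],[0,0,0,0,0,0,0]]' >/dev/null; python3 g.py;
python3 -m handwheel '[[0.1,0,0,0,0,0,0],[0.35,0,0,0,0,0,0],[0.5,0,0,0,0,0,0],[0.5,0,0,0,0,0,0]]'; python3 g.py
```

```text
t 28.65 pos [ 0.5319 -0.1659  0.0985] tool yaw 1.344 F tool(x lift,y tang,z rad) [-11.5 -17.3   5.9] w 0.23
t 28.85 pos [ 0.5318 -0.1658  0.098 ] tool yaw 1.344 F tool(x lift,y tang,z rad) [-10.3 -15.1   5.5] w 0.233
clock: 29.25
position: [0.5367, -0.1644, 0.0986]
ee_rot: [1.336, 1.12, -1.329]
force: [-0.1, 0.2, 0.1]
width: 0.443
t 29.25 pos [ 0.5367 -0.1644  0.0986] tool yaw 1.346 F tool(x lift,y tang,z rad) [-0.1 -0.2 -0.2] w 0.443
```

```bash
python3 -m handwheel '[[0.6,-0.005,0,0,0,0,0],[0.6,-0.02,0,0,0,0,0],[0.6,-0.04,0,0,0,0,0],[0.6,-0.04,0,0,0,0,0],[0.6,-0.02,0.02,0.02,0,0,0],[0.6,0,0,0.04,0,0,0],[0.6,0,0,0.04,0,0,0],[0.6,0,0,0.04,0,0,0],[0.6,0,0,0.03,0,0,0],[0.6,0,0,0,0,0,0]]'
cat > m.py <<'E'
from h import *
import sys
H=np.array([.546,-.0904])
for n in("side","top"):
    im,d=get_image(n);cv2.imwrite(f"pics/{sys.argv[1]}_{n}.png",im);c=CAL[n];K=c["camera_matrix"];T=c["pose"]
    v,u=np.mgrid[:480,:640];P=np.stack([(u-K[0,2])/K[0,0]*d,(v-K[1,2])/K[1,1]*d,d],-1)@T[:3,:3].T+T[:3,3]
    q=P[...,:2]-H;r=np.hypot(*np.moveaxis(q,-1,0));hsv=cv2.cvtColor(im,cv2.COLOR_BGR2HSV)
    m=(r>.055)&(r<.095)&(P[...,2]>.1)&(P[...,2]<.15)&(hsv[...,2]<90)&(P[...,1]<-.02)
    Q=P[m];print(n,"knob",len(Q),np.median(Q,0).round(4),"z95",np.percentile(Q[:,2],[50,80,95]).round(4))
    k=np.median(Q[:,:2],0)-H;print(" angle",np.arctan2(-k[1],-k[0])-.0553)
    m=cv2.inRange(hsv,(105,130,60),(125,255,255))>0;m&=(r<.07)
    B=P[m];print(" bar z",len(B),np.percentile(B[:,2],[20,50,80]).round(4))
    b=B[np.hypot(B[:,0]-H[0],B[:,1]-H[1])>.02]
    if len(b): k=b[:,:2].mean(0)-H;print(" bar angle",np.arctan2(-k[1],-k[0])-.0553)
    L=(hsv[...,2]>0);L=(P[...,2]>.1)&(P[...,2]<.2)&(abs(P[...,0]-.544)<.07)&(abs(P[...,1]-.121)<.06);print(" lid z",np.percentile(P[L][:,2],[10,50,90]).round(4) if L.any() else None)
E
python3 m.py f
```

```text
clock: 30.25
position: [0.5236, -0.3413, 0.2225]
ee_rot: [1.336, 1.117, -1.339]
force: [0.3, -0.1, 0.1]
width: 0.597
side knob 103 [ 0.526  -0.1592  0.1182] z95 [0.1182 0.1235 0.1259]
 angle 1.2328074070515795
 bar z 107 [0.0939 0.0954 0.0967]
 bar angle 1.2735289797292313
 lid z [0.1282 0.1297 0.1314]
top knob 58 [ 0.5263 -0.1623  0.1235] z95 [0.1235 0.1261 0.1273]
 angle 1.2481083021699844
 bar z 66 [0.0941 0.0962 0.0984]
 bar angle 1.2627600704988406
 lid z [0.1279 0.1309 0.1339]
```

```bash
sed 's/im,d=get_image(n);cv2.imwrite.*;c=CAL/im,d=cv2.imread(f"pics\/{n}0.png"),np.load(f"pics\/{n}0.npy");c=CAL/' m.py > m0.py; grep -c npy m0.py; python3 m0.py x; python3 m.py f2
```

```text
1
side knob 115 [ 0.4668 -0.0884  0.1183] z95 [0.1183 0.1221 0.1238]
 angle -0.08028774164403793
 bar z 104 [0.093  0.0942 0.0953]
 bar angle -0.016466506771058403
 lid z [0.1148 0.1149 0.1151]
top knob 56 [ 0.4679 -0.0903  0.1224] z95 [0.1224 0.1255 0.1276]
 angle -0.05657424977375652
 bar z 60 [0.0922 0.0947 0.0967]
 bar angle -0.04345754280166317
 lid z [0.1137 0.118  0.1223]
side knob 103 [ 0.526  -0.1598  0.1173] z95 [0.1173 0.1238 0.1256]
 angle 1.2343483823126724
 bar z 105 [0.0941 0.0956 0.097 ]
 bar angle 1.272134798402489
 lid z [0.1281 0.1297 0.1314]
top knob 58 [ 0.5261 -0.1619  0.124 ] z95 [0.124  0.1254 0.1268]
 angle 1.244333385815036
 bar z 67 [0.0942 0.0964 0.0977]
 bar angle 1.260312925158024
 lid z [0.1278 0.1308 0.1339]
```

```bash
cat > hub.py <<'E'
from h import *
H=np.array([.546,-.0904])
for n in("side","top"):
  for tag in("0","now"):
    im,d=(cv2.imread(f"pics/{n}0.png"),np.load(f"pics/{n}0.npy")) if tag=="0" else get_image(n)
    c=CAL[n];K=c["camera_matrix"];T=c["pose"]
    v,u=np.mgrid[:480,:640];P=np.stack([(u-K[0,2])/K[0,0]*d,(v-K[1,2])/K[1,1]*d,d],-1)@T[:3,:3].T+T[:3,3]
    r=np.hypot(P[...,0]-H[0],P[...,1]-H[1])
    a=P[(r<.010)&(P[...,2]>.09)][:,2];b=P[(r>.025)&(r<.036)&(abs(P[...,2]-.072)<.006)&(P[...,1]>H[1])][:,2]
    print(n,tag,"hub z",len(a),np.median(a).round(4),"plate z",len(b),np.median(b).round(4))
E
python3 hub.py
```

```text
side 0 hub z 53 0.101 plate z 134 0.0699
side now hub z 53 0.102 plate z 136 0.07
top 0 hub z 43 0.1022 plate z 121 0.0711
top now hub z 45 0.1027 plate z 124 0.0708
```

```bash
python3 -m handwheel '[[0,0,0,0,0,0,0],[0,0,0,0,0,0,0],[0,0,0,0,0,0,0],[0,0,0,0,0,0,0]]' 30; python3 -c "
from h import *
go(.5295,-.166,.135,1.4)"
```

```text
clock: 30.95
position: [0.5249, -0.3351, 0.2221]
ee_rot: [1.333, 1.124, -1.333]
force: [-0.2, 0.2, -0.5]
width: 0.3
t 30.95 pos [ 0.5249 -0.3351  0.2221] shift [ 0.0871 -0.0241 -0.1675] turn [ 0.0008  0.     -0.0001] F [-0.2  0.2 -0.5] w 0.3
```

```bash
python3 -m handwheel '[[0,0,-0.006,-0.04,0,0,0],[0,0,-0.006,-0.045,0,0,0],[0,0,-0.006,-0.045,0,0,0],[0,0.02,-0.006,-0.0375,0,0,0],[0,0.03,0,0,0,0,0],[0,0.025,0,0,0,0,0],[0,0.01,0,0,0,0,0],[0,0,0,0,0,0,0]]' 
python3 -m handwheel '[[0,0.003,0,0,0,0,0],[0,0.003,0,0,0,0,0],[0,0,0,0,0,0,0]]'; python3 -m handwheel '[[0,0.002,0,0,0,0,0],[0,0.001,0,0,0,0,0]]'
```

```text
clock: 31.75
position: [0.5287, -0.1662, 0.136]
ee_rot: [1.333, 1.126, -1.335]
force: [0.0, 0.4, 0.6]
width: 0.004
clock: 32.05
position: [0.5299, -0.1664, 0.1315]
ee_rot: [1.334, 1.123, -1.333]
force: [0.2, 0.4, 0.1]
width: 0.004
clock: 32.25
position: [0.5297, -0.1662, 0.1282]
ee_rot: [1.334, 1.123, -1.333]
force: [-0.6, -0.1, 0.2]
width: 0.004
```

```bash
for i in 1; do python3 -m handwheel '[[0,0.001,0,0,0,0,0],[0,0.001,0,0,0,0,0]]'; done; python3 -m handwheel '[[0,0.001,0,0,0,0,0]]'; python3 -m handwheel '[[0,0.0005,0,0,0,0,0]]' ; python3 -m handwheel '[[0,0.0005,0,0,0,0,0]]'
```

```text
clock: 32.45
position: [0.5296, -0.1661, 0.126]
ee_rot: [1.333, 1.124, -1.333]
force: [-0.1, 1.1, -0.7]
width: 0.006
clock: 32.55
position: [0.5296, -0.1661, 0.125]
ee_rot: [1.333, 1.124, -1.333]
force: [-0.2, -0.1, -0.2]
width: 0.004
clock: 32.65
position: [0.5296, -0.1661, 0.1244]
ee_rot: [1.333, 1.124, -1.333]
force: [-0.3, -0.8, 0.9]
width: 0.002
clock: 32.75
position: [0.5296, -0.1661, 0.124]
ee_rot: [1.333, 1.124, -1.334]
force: [0.2, -0.1, -0.0]
width: 0.002
```

```bash
python3 -m handwheel '[[0,0.0005,0,0,0,0,0]]'; python3 -m handwheel '[[0,0.0004,0,0,0,0,0]]' ; python3 -m handwheel '[[0,0.0004,0,0,0,0,0]]'
```

```text
clock: 32.85
position: [0.5296, -0.1661, 0.1235]
ee_rot: [1.333, 1.124, -1.333]
force: [-0.0, 0.4, -0.1]
width: 0.005
clock: 32.95
position: [0.5296, -0.1662, 0.1232]
ee_rot: [1.333, 1.124, -1.333]
force: [-0.5, -1.1, 2.8]
width: 0.005
clock: 33.05
position: [0.5296, -0.1663, 0.1229]
ee_rot: [1.333, 1.123, -1.334]
force: [-1.1, -1.3, 4.1]
width: 0.003
```

The knob top is met at z = 0.123, so the lever is fully down in the notch. Retract, one last check, and hand in.

```bash
python3 -m handwheel '[[0,-0.005,0,0,0,0,0],[0,-0.03,0,0,0,0,0],[0,-0.04,0,0,0,0,0],[0,-0.03,0,0.03,0,0,0],[0,0,0,0.045,0,0,0],[0,0,0,0.045,0,0,0],[0,0,0,0.03,0,0,0],[0,0,0,0,0,0,0],[0,0,0,0,0,0,0]]'; python3 m.py z
python3 - <<'E'
from h import *
a=cv2.imread("pics/side0.png")
b=cv2.imread("pics/z_side.png")
for nm,lo,hi in(("green",(50,120,40),(75,255,255)),("blue",(105,130,60),(125,255,255)),("purple",(130,100,40),(150,255,255)),("red",(0,200,120),(4,255,255))):
    print(nm,[c for _,c in blobs(a,lo,hi,60)[1]],[c for _,c in blobs(b,lo,hi,60)[1]])
sign_off()
E
```

```text
clock: 33.95
position: [0.504, -0.3142, 0.2277]
ee_rot: [1.335, 1.124, -1.334]
force: [0.5, 0.1, 0.1]
width: 0.004
side knob 98 [ 0.5259 -0.16    0.1173] z95 [0.1173 0.1221 0.1231]
 angle 1.2341229927328323
 bar z 97 [0.0929 0.0938 0.0951]
 bar angle 1.2699717257641996
 lid z [0.1281 0.1297 0.1314]
top knob 57 [ 0.5272 -0.162   0.1229] z95 [0.1229 0.1253 0.1265]
 angle 1.2588753495572578
 bar z 67 [0.0932 0.0945 0.0968]
 bar angle 1.2649248949700287
 lid z [0.1279 0.1309 0.1339]
green [[484.7, 120.7], [417.3, 151.5]] [[484.5, 121.0], [416.9, 151.8]]
blue [[552.2, 53.3], [613.7, 84.5], [416.8, 185.0], [336.9, 211.5], [411.1, 240.5]] [[553.7, 51.6], [589.5, 76.9], [416.5, 185.4], [337.9, 200.4], [411.0, 240.7]]
purple [[443.3, 181.6], [486.7, 195.7], [381.1, 257.4]] [[443.2, 181.6], [486.7, 195.7], [380.9, 257.5]]
red [[285.2, 404.8]] [[285.2, 404.8]]
the job is handed in; nothing more can be done
```

The job is done and handed in at about 34 s of the 72 s allowed; `sign_off` gave no verdict.

**What I did**
- **Bottle:** The first grip caught the yellow-capped bottle's shoulder (50 mm opening). I set it back down and regripped it on the cap (40.5 mm). I then stood it upright in the chamber, feeling a 5 N floor contact before letting go.
- **Lid:** I pushed it down along its arc with the fingertips and eased it shut. Contact on its outer face came at z = 0.130 m, the height for a shut lid. I used about 19 N to confirm it.
- **Valve:** I lifted the lever about 9 mm and swung it until the sideways force rose from about 4.5 N to 16 N at roughly 1.33 rad. I then lowered it there and let go.

**Last checks**
- **Lever seating:** Depth images after I let go showed the lever up to 1.5 mm high. A light 3–4 N fingertip touch then met the knob top at 0.123 m, which is fully down, and the last depth images agreed. The touch may have helped to seat it.
- **Lever angle:** The images put it at about 1.26, or roughly 1.30 after correcting for their offset at the start. Both are inside the notch's play around the stop.
- **Lid:** In depth it still read shut, at 0.130 m.
- **Bench:** The green and blue bottles, the purple look-alikes, the cutter and the marker were within half a pixel of where they started. I did not measure the tape roll or the small carton; the arm never went near them.

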